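# Snug up the gearcase plug and cap it

## Robot

A 6-joint arm with a two-finger parallel gripper is mounted at the origin on the work surface. World frame = base frame: x ahead of the robot, y to its left, z up, the work surface at z = 0. Lengths are in m, angles in rad, forces in N, time in s.
With the tool pointing down it reaches from about 0.3 to 0.875 m from the base axis. Payload 6.4 kg.
Tool frame: the origin (TCP) lies midway between the tips of the shut fingers; the grasp point (between the pads) lies 19 mm behind it; x points along the fingers, y is the direction in which the jaws open and shut, and the axes are right-handed (so a half turn about x gives the same grasp; the last joint's range is limited). The gripper opens to 85 mm and grips with 20 to 120 N. Pads are 22 mm wide; open, the fingers measure 114 mm over their backs; the gripper's body (76 mm by 85 mm) begins 54 mm behind the grasp point. The pads swing forward as they close: fully open they stand 13 mm farther back than shut.
Start: joints at [0.934, 0.181, 1.607, -0, 1.354, -0.206], TCP at [0.24, 0.522, 0.231] pointing down, gripper open.
Joint ranges: [-2.99, 2.99], [-0.89, 2.07], [0.3, 2.58], [-1.14, 4.28], [0, 2.63], [-3.12, 3.12]. Speed limits (rad/s): [2.57, 2.57, 3.01, 3.14, 3.14, 3.14].

## Interface

Orientations are given as a unit quaternion [w, x, y, z].
In Python, from bench import ctrl gives the robot as it stands.
- The arm moves only by the tool step_arm, never from a script. Its argument "motion" is a list of rows, each a list of 7 numbers: the shift along the tool's x, y, z in mm, then the turn, a rotation vector about the tool's x, y, z in degrees, then the closure in counts, from 0 (fully open) to 255 (shut). In form: [[tx, ty, tz, rx, ry, rz, hand], ...]. A call has 1 to 10 rows; each row is the pose to reach, as a shift and turn from the pose commanded when the call began, along the tool's axes at that moment; what a row does not reach only later rows make up. A row lasts 1/8 s, in which the tool goes at most 62.5 mm and 10.7 degrees, less where a joint would pass 70% of its speed; a pose out of reach is approached as far as the arm can. A call with a gripper value outside its range is refused whole. The fingers move at their own pace and stop on an object; the grip force is fixed at half the most. Time passes only in rows, so rows that repeat a pose let the fingers close. It gives the time, the measured TCP pose, the force and the opening at its end, in the units of the state.
- ctrl.get_obs(): the state, without advancing time (a new reading comes with each control period).
- ctrl.camera(name): name is "scene" or "top" or "wrist"; returns (picture, depth): 400x640x3 uint8, red, green, blue; 400x640 float32, m along the optical axis (not along the pixel's ray), 0 where there is no reading.
- ctrl.camera_info(name): a dict with "fx", "fy", "cx", "cy" (pixels), "T" (4x4, takes a point from camera to world coordinates); the wrist camera has in their place "hand_eye" (4x4, takes a point from camera to tool coordinates, whose origin is the TCP and whose axes are the tool frame's). Camera axes: x right, y down, z forward; pixel columns grow to the right and rows downward; lengths in m; the calibration is good to about 2 mm. The wrist camera is an equidistant fisheye: a pixel r from the principal point sees the ray r / f radians off the axis. A picture is of the moment at which its call begins: read the wrist's pose just before it. camera_info takes no time and is no camera call.
- ctrl.hand_in(): hands the job in, once; it reports no verdict.
The state is a dict: "time_s": time; "q": joint angles; "dq": joint speeds; "joint_efforts": joint torques, N m; "eef_pos": TCP position; "eef_rot": TCP orientation; "wrist_force": force on the tool from outside, world axes, zero at the start; "torque": the same for the moment, N m; "opening": opening from 0.0 (shut) to 1.0 (fully open).
Only numpy, scipy, OpenCV 4.12 (cv2) and the standard library are available. Lean on these libraries where they do the work, as an engineer would, in place of code of your own. Each camera call takes 0.05 s, during which the arm holds its last target. There are 200 camera calls.

## Task

Tighten the brass wing plug on top of the green gearcase clockwise by its wing until it goes properly snug (to about twice its running drag), but do not overtighten it, and let go. Then set the red weather cap over it, without dropping or forcing it, so that it sits fully down on the case. Leave everything else on the bench where it is.

Things in the scene. Friction and masses are not known exactly. Their poses are not given: they have to be found in the camera images.
- case: Green gearcase of the power hammer, bolted to the bench (it does not move), 150 x 130 mm body (166 mm at the foot) and 70 mm high. Origin: centre of its underside, on the bench; z up; the port stands over the origin. On its flat top (70 mm above the bench) stands a round steel port boss, 56 mm outside diameter and 14 mm high.
- port (a point): Centre of the port boss's top face, 84 mm above the bench, on the plug's vertical turning axis. The plug first drags at a steady 0.16 N m. Its taper bites 10 to 60 degrees from the start (random, not visible); then the torque climbs by 0.7 N m per radian. Snug: 0.33 to 0.40 N m (20 to 25 N of wedging force; 14 to 34 N is good). 30 degrees past the bite, above 0.5 N m, it strips and goes slack.
- plug: Brass wing-headed taper plug, already started in the port; clockwise seen from above tightens it. Origin: on its axis at the top face of the boss. Above it: a flange 53 mm across, 4 mm thick, and on that an upright flat wing, 44 mm long along the plug's x axis, 12 mm thick along its y axis, its top 34 mm above the origin. The head does not noticeably sink as it turns, and it stays where it is left.
- wing (a point): Point on the plug's axis 24 mm above the top of the boss: the height at which to pinch the wing across its 12 mm thickness (10 mm below its top); x along the wing. Turning it under load needs a firm pinch (about 50 N); the fingers give some 5 to 10 degrees on the wing as the torque builds up.
- cap: Loose red weather cap, an inverted cup standing on its rim on the bench: 68 mm outside diameter, 60 mm inside, 56 mm deep inside, closed top 60 mm above the rim, with a black round knob on top, 120 g. Origin: centre of the rim plane (its underside); z up. It goes over plug and boss (2 mm play all round) until the rim rests on the case's flat top, 70 mm above the bench.
- cap_knob (a point): Grip point in the cap's knob, on the cap's axis 84 mm above its rim; the knob is 24 mm in diameter, from 62 to 96 mm above the rim.
- spare: Bystander: a spare brass wing plug standing loose on the bench, flange 53 mm, 34 mm high. Leave alone.
- hammer: Bystander: a hand hammer lying on the bench. Leave alone.
- wrench: Bystander: an open-ended wrench lying on the bench. Leave alone.
- tongs: Bystander: a pair of dark steel smith's tongs, 270 mm long, lying on the bench. Leave alone.
- oil: Bystander: an oil bottle, 60 mm in diameter and 150 mm high, standing. Leave alone.
- tin: Bystander: a grease tin, 72 mm in diameter and 60 mm high, standing. Leave alone.
There are look-alikes about, which are no part of the job. Of the things that look like the cap, take the one that is farthest from the robot's base at the start.

How it is judged:
On the way, in this order (a step that is already met when the one before it is completed fails the run):
1. the plug is snug (wedging on its seat with 14 to 34 N) and let go (contact force between plug and anything else between 14 and 34 N and contact force between the fingers and plug below 0.5 N), for 0.3 s.
2. the cap sits over the plug, down on the case (z of cap in the frame of case between 0.066 and 0.074 m and horizontal distance between cap and case below 0.006 m and angle between cap's own z axis and vertical below 0.06 rad and linear speed of cap below 0.02 m/s), for 0.2 s.
At the end, for the whole second after the job is handed in: The plug wedges on its seat with 14 to 34 N, and the cap stands at rest over it: rim within 4 mm of the case's top face, centred within 6 mm, tilted less than 0.06 rad (all of step 2 and contact force between plug and anything else between 14 and 34 N); the robot touches nothing.
It fails at once if the plug is overtightened (left with more than 38 N on its seat) (contact force between plug and anything else above 38 N and contact force between the fingers and plug below 0.5 N).
It fails at once if the cap is dropped from more than about 2 cm (over 0.6 m/s out of the fingers) (linear speed of cap above 0.6 m/s and contact force between the fingers and cap below 0.3 N).
It fails at once if the cap is forced down on the case (over 40 N) (contact force between cap and case above 40 N).
It fails at once if a bystander is moved more than 30 mm (distance of any of spare, hammer, wrench, tongs, oil, tin from where it was at the start of the episode above 0.03 m).
It also fails if it takes over 72 s, if anything falls off the work surface, if the arm or the gripper's body presses on something with over 40 N, if the wrist force passes 120 N, or if a joint passes its speed limit or range.

## Working session

There is one attempt and no reset: what is moved stays moved. The work goes in short steps, Python scripts to look and compute and a tool call to move; the robot and the scene stay as the last step left them, time stands still between calls to the robot, and variables do not carry over. Pictures are saved under pics/ and viewed, about 8 in all and at most 12, crops included, and the job is handed in when it is done.

Besides the shell and the picture viewer there is one more tool, called after "Request:" as a command line: name --pt "numbers of a row" for each row, then --argument value for the rest. step_arm: Moves the arm, as the interface text tells. Its arguments: {"type":"object","properties":{"motion":{"type":"array","items":{"type":"array","items":{"type":"number"}}}},"required":["motion"]}

```bash
mkdir -p pics
cat > h.py <<'E'
import numpy as np,cv2
from bench import ctrl
def grab(n,name):
    o=ctrl.get_obs();p,d=ctrl.camera(n);i=ctrl.camera_info(n)
    np.savez('pics/'+name+'.npz',p=p,d=d,pos=o['eef_pos'],rot=o['eef_rot'])
    cv2.imwrite('pics/'+name+'.png',p[:,:,::-1]);return p,d,i
def world(d,i):
    v,u=np.indices(d.shape)
    P=np.stack([(u-i['cx'])/i['fx']*d,(v-i['cy'])/i['fy']*d,d],-1)
    T=np.array(i['T']);return P@T[:3,:3].T+T[:3,3]
E
python3 - <<'E'
from h import *
for n in('top','scene'):
    p,d,i=grab(n,n);print(n,{k:np.round(v,3).tolist() for k,v in i.items()})
o=ctrl.get_obs();print(o)
print(ctrl.camera_info('wrist'))
E
```

```text
top {'fx': 443.357, 'fy': 443.357, 'cx': 316.738, 'cy': 202.231, 'T': [[-0.006, -0.991, 0.133, 0.427], [-1.0, 0.008, 0.013, -0.009], [-0.014, -0.133, -0.991, 1.398], [0.0, 0.0, 0.0, 1.0]]}
scene {'fx': 406.584, 'fy': 406.584, 'cx': 322.639, 'cy': 203.449, 'T': [[0.83, 0.372, -0.416, 1.026], [0.558, -0.551, 0.621, -0.645], [0.001, -0.748, -0.664, 0.786], [0.0, 0.0, 0.0, 1.0]]}
{'time_s': 0.1, 'q': array([ 9.33715561e-01,  1.81500880e-01,  1.60789632e+00,  1.56061891e-05,
        1.35378750e+00, -2.06284767e-01]), 'dq': array([ 1.24248446e-03, -1.62087084e-03, -5.32941465e-04, -6.32683930e-05,
       -2.55594041e-03,  1.58729897e-03]), 'joint_efforts': array([-1.17842344e-03, -4.45875764e+01, -3.52240920e+01, -3.40534325e-04,
        4.09102184e-03, -5.52603552e-06]), 'eef_pos': array([0.23979156, 0.5220764 , 0.23046069]), 'eef_rot': array([ 0.69053077,  0.1506241 ,  0.69100136, -0.15164683]), 'wrist_force': array([-0.16785139, -1.47094134, -0.28942496]), 'torque': array([-0.02458499, -0.03192242, -0.00139941]), 'opening': 1.002817644633993}
{'fx': 309.70691628693146, 'fy': 309.70691628693146, 'cx': 319.72906598642294, 'cy': 198.7231912408644, 'hand_eye': array([[-7.26010902e-04, -2.97770299e-01,  9.54637273e-01,
        -1.42753945e-01],
       [ 9.99999719e-01, -3.93662955e-04,  6.37718200e-04,
        -1.24956251e-04],
       [ 1.85911790e-04,  9.54637467e-01,  2.97770501e-01,
        -7.52480868e-02],
       [ 0.00000000e+00,  0.00000000e+00,  0.00000000e+00,
         1.00000000e+00]])}
```

View pics/top.png

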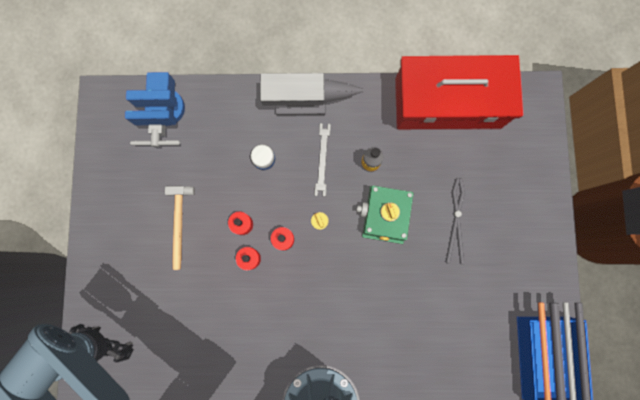

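View pics/scene.png

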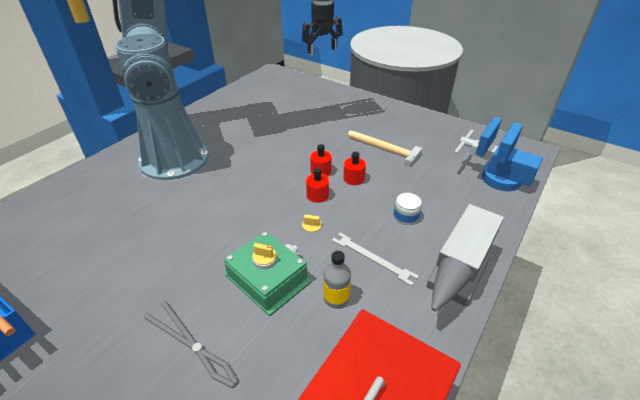

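Top view: three red caps at about (240,222), (282,238), (247,258). The case is at (388,213) with the plug at (391,211), and the spare plug is at (320,220). Next I'll measure them in world coordinates.

```bash
cat > m.py <<'E'
from h import *
f=np.load('pics/top.npz');i=ctrl.camera_info('top');p=f['p'];d=f['d'];W=world(d,i)
hsv=cv2.cvtColor(p,cv2.COLOR_RGB2HSV)
for c in((240,222),(282,238),(247,258)):
    m=np.zeros(d.shape,bool);m[c[1]-20:c[1]+20,c[0]-20:c[0]+20]=1
    z=W[...,2]
    a=m&(z>.045)&(z<.07);q=W[a][:,:2];(cx,cy),r=cv2.minEnclosingCircle(q.astype(np.float32))
    b=m&(z>.08);print(c,'body',cx,cy,r,'knob',W[b].mean(0) if b.any() else None,b.sum(),np.hypot(cx,cy))
m=np.zeros(d.shape,bool);m[190:235,370:410]=1
y=m&(hsv[...,0]>15)&(hsv[...,0]<35)&(hsv[...,1]>120)
a=y&(W[...,2]>.105);print('wing',W[a].mean(0),a.sum(),cv2.minAreaRect(W[a][:,:2].astype(np.float32)*1000))
b=y&(W[...,2]>.075);print('plug',cv2.minEnclosingCircle(W[b][:,:2].astype(np.float32)))
g=np.zeros(d.shape,bool);g[175:250,355:420]=1
g&=(hsv[...,0]>50)&(hsv[...,0]<90)&(hsv[...,1]>100)&(abs(W[...,2]-.07)<.01)
print('case',W[g].mean(0),cv2.minAreaRect(W[g][:,:2].astype(np.float32)*1000))
for n,c in dict(spare=(320,220),oil=(373,158),tongs=(458,214),tin=(262,157)).items(): print(n,W[c[1],c[0]])
E
python3 m.py
```

```text
(240, 222) body 0.5454133152961731 0.24595008790493011 0.03410226106643677 knob [0.52967475 0.21294975 0.26009547] 63 0.598303543565309
(282, 238) body 0.4966147840023041 0.11614985018968582 0.03377998247742653 knob [0.48313534 0.09200506 0.34319823] 68 0.5100166971666139
(247, 258) body 0.4372255802154541 0.2209596186876297 0.034086357802152634 knob [0.43679709 0.20878947 0.15812452] 61 0.4898870901394761
wing [ 0.57200309 -0.20682852  0.11561265] 70 ((572.11767578125, -206.70640563964844), (42.70777893066406, 12.442588806152344), 17.331647872924805)
plug ((0.5742855668067932, -0.2067541480064392), 0.024019937962293625)
case [ 0.57263884 -0.20669444  0.06889513] ((571.7268676757812, -205.41078186035156), (122.75392150878906, 142.80029296875), 80.50662231445312)
spare [ 5.54272551e-01 -3.30367606e-05  3.37408802e-02]
oil [ 0.72882578 -0.15807636  0.11708955]
tongs [ 0.57176954 -0.43080414  0.01493299]
tin [0.74800577 0.1774907  0.06244978]
```

```bash
cat > t.py <<'E'
from h import *
from scipy.spatial.transform import Rotation as R
def state():
    o=ctrl.get_obs();r=R.from_quat(np.roll(o['eef_rot'],-1)).as_matrix();return o,r
def to(x,y,z,jaw=None):
    o,r=state();print('shift mm',np.round(r.T@(np.array([x,y,z])-o['eef_pos'])*1000,1))
    yw=np.degrees(np.arctan2(r[1,1],r[0,1]));print('toolx',r[:,0].round(3),'jaw yaw',yw.round(2),'q6',o['q'][5].round(3))
    if jaw is not None:
        dz=(jaw-yw+90)%180-90;print('turn about tool x',-dz.round(2),'or',(-dz-np.sign(-dz)*180).round(1))
E
cat >> m.py <<'E'
q=W[a][:,:2]-W[a][:,:2].mean(0);u,s,v=np.linalg.svd(q);L=np.degrees(np.arctan2(v[0,1],v[0,0]));print('wing yaw',L)
from t import *
to(.572,-.207,.25,L+90)
E
python3 m.py|tail -4
```

```text
wing yaw -161.60559769285578
shift mm [ -18.9 -523.8  606.3]
toolx [-0.001 -0.001 -1.   ] jaw yaw 65.32 q6 -0.206
turn about tool x -43.08 or 136.9
```

Request:
step_arm --pt "-19 -524 606 -43 0 0 0" --pt "-19 -524 606 -43 0 0 0" --pt "-19 -524 606 -43 0 0 0" --pt "-19 -524 606 -43 0 0 0" --pt "-19 -524 606 -43 0 0 0" --pt "-19 -524 606 -43 0 0 0" --pt "-19 -524 606 -43 0 0 0" --pt "-19 -524 606 -43 0 0 0" --pt "-19 -524 606 -43 0 0 0" --pt "-19 -524 606 -43 0 0 0"

```text
time_s: 1.35
eef_pos: [0.489, -0.0245, 0.2455]
eef_rot: [0.698, -0.112, 0.698, 0.112]
wrist_force: [0.6, 0.5, 0.1]
opening: 0.998
```

```bash
python3 -c "
from t import *
to(.572,-.207,.25,108.4)"
```

```text
shift mm [  -4.5 -199.3   21.5]
toolx [ 0.  0. -1.] jaw yaw 108.29 q6 -2.183
turn about tool x -0.11 or 179.9
```

Request:
step_arm --pt "-4 -199 22 0 0 0 0" --pt "-4 -199 22 0 0 0 0" --pt "-4 -199 22 0 0 0 0" --pt "-4 -199 22 0 0 0 0" --pt "-4 -199 22 0 0 0 0"

```text
time_s: 1.98
eef_pos: [0.5717, -0.2047, 0.2487]
eef_rot: [0.698, -0.112, 0.699, 0.113]
wrist_force: [-0.3, -0.4, -0.2]
opening: 0.999
```

```bash
cat > w.py <<'E'
from t import *
def wrist(name):
    o,r=state();p,d,i=grab('wrist',name)
    v,u=np.indices(d.shape);x=u-i['cx'];y=v-i['cy'];rr=np.hypot(x,y)+1e-9;th=rr/i['fx']
    t=np.tan(np.minimum(th,1.5));P=np.stack([x/rr*t*d,y/rr*t*d,d],-1)
    H=np.array(i['hand_eye']);P=P@H[:3,:3].T+H[:3,3]
    return p,d,P@r.T+o['eef_pos']
E
python3 - <<'E'
from w import *
p,d,W=wrist('w1');print(ctrl.get_obs()['eef_pos'],ctrl.get_obs()['torque'])
hsv=cv2.cvtColor(p,cv2.COLOR_RGB2HSV)
near=np.hypot(W[...,0]-.572,W[...,1]+.207)<.05
y=near&(hsv[...,0]>15)&(hsv[...,0]<35)&(hsv[...,1]>100)&(d>0)
a=y&(W[...,2]>.108)&(W[...,2]<.125)
print(a.sum(),np.median(W[a][:,2]),cv2.minAreaRect(W[a][:,:2].astype(np.float32)*1000))
q=W[a][:,:2]-W[a][:,:2].mean(0);v=np.linalg.svd(q,full_matrices=False)[2];print(np.degrees(np.arctan2(v[0,1],v[0,0])))
g=near&(hsv[...,0]>50)&(hsv[...,0]<90)&(d>0);print('case z',np.median(W[g][:,2]))
to(.572,-.207,.25,108.4)
E
```

```text
[ 0.57153162 -0.20360056  0.2489288 ] [ 0.01767195  0.0248788  -0.03263393]
524 0.11776560864876019 ((575.060302734375, -210.5769805908203), (43.93678665161133, 11.302276611328125), 18.187294006347656)
17.561796956682542
case z 0.07069242848768936
shift mm [-1.1 -3.4 -0.6]
toolx [-0.001  0.001 -1.   ] jaw yaw 108.32 q6 -2.428
turn about tool x -0.08 or 179.9
```

View pics/w1.png

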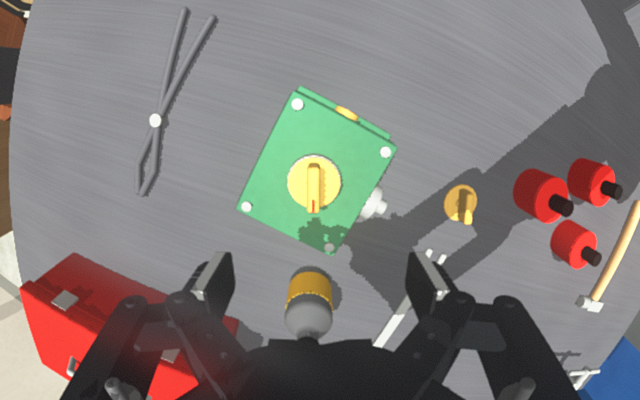

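The wing is at about (313,185), running fore-and-aft in the wrist view, so the jaws are square to it. The case and plug are clear for the descent, and the oil bottle at (310,300) is well off to the side. I'll go lower and look once more.

Request:
step_arm --pt "60 -4 2 0 0 0 0" --pt "90 -5 2 0.5 0 0 0" --pt "90 -5 2 0.5 0 0 0" --pt "90 -5 2 0.5 0 0 0" --pt "90 -5 2 0.5 0 0 0"

```text
time_s: 2.65
eef_pos: [0.5768, -0.2088, 0.1621]
eef_rot: [0.7, -0.111, 0.697, 0.109]
wrist_force: [0.6, -0.5, 0.5]
opening: 0.997
```

Run:
```python
from w import *
p,d,W=wrist('w2');print(ctrl.get_obs()['eef_pos'],ctrl.get_obs()['torque'])
hsv=cv2.cvtColor(p,cv2.COLOR_RGB2HSV)
near=np.hypot(W[...,0]-.574,W[...,1]+.208)<.05
y=near&(hsv[...,0]>15)&(hsv[...,0]<35)&(hsv[...,1]>100)&(d>0)
a=y&(W[...,2]>.108)&(W[...,2]<.125)
(c,_,_)=r=cv2.minAreaRect(W[a][:,:2].astype(np.float32)*1000)
print(a.sum(),np.median(W[a][:,2]),r)
q=W[a][:,:2]-W[a][:,:2].mean(0);v=np.linalg.svd(q,full_matrices=False)[2];L=np.degrees(np.arctan2(v[0,1],v[0,0]));print(L)
to(c[0]/1000,c[1]/1000,.092,L+90)
```

```text
[ 0.57660664 -0.20884904  0.16180504] [-0.0514549   0.02480852  0.01970137]
1083 0.11780502779165891 ((575.2698364257812, -210.3511199951172), (43.63979721069336, 11.726170539855957), 18.079511642456055)
17.835354475037494
shift mm [69.8 -0.8 -1.9]
toolx [ 0.003 -0.002 -1.   ] jaw yaw 107.85 q6 -2.423
turn about tool x 0.01 or -180.0
```

Request:
step_arm --pt "35 -1 -2 0 0 0 0" --pt "69 -1 -2 0 0 0 0" --pt "69 -1 -2 0 0 0 0" --pt "69 -1 -2 0 0 0 120" --pt "69 -1 -2 0 0 0 255" --pt "69 -1 -2 0 0 0 255" --pt "69 -1 -2 0 0 0 255" --pt "69 -1 -2 0 0 0 255" --pt "69 -1 -2 0 0 0 255" --pt "69 -1 -2 0 0 0 255"

```text
time_s: 3.95
eef_pos: [0.5743, -0.2103, 0.0914]
eef_rot: [0.699, -0.11, 0.698, 0.109]
wrist_force: [-1.3, 1.5, 5.3]
opening: 0.125
```

```bash
cat > s.py <<'E'
from t import *
o,r=state();print(o['time_s'],o['opening'],'T',o['torque'].round(3),'F',o['wrist_force'].round(2),o['eef_pos'].round(4),'yaw',np.degrees(np.arctan2(r[1,1],r[0,1])).round(2),'eff6',o['joint_efforts'][5].round(3),'q6',o['q'][5].round(3))
E
python3 s.py
```

```text
3.95 0.12516852280867946 T [ 0.146  0.25  -0.181] F [-1.26  1.52  5.26] [ 0.5743 -0.2103  0.0914] yaw 107.8 eff6 -0.188 q6 -2.427
```

Request:
step_arm --pt "0 0 0 3 0 0 255" --pt "0 0 0 6 0 0 255" --pt "0 0 0 6 0 0 255"

```text
time_s: 4.32
eef_pos: [0.5743, -0.2103, 0.0915]
eef_rot: [0.704, -0.073, 0.703, 0.073]
wrist_force: [-1.9, 1.0, 6.6]
opening: 0.126
```

```bash
python3 s.py
```

```text
4.325 0.12642778785461486 T [ 0.227  0.267 -0.052] F [-1.92  1.01  6.57] [ 0.5743 -0.2103  0.0915] yaw 101.81 eff6 0.157 q6 -2.322
```

Request:
step_arm --pt "0 0 0 3 0 0 255" --pt "0 0 0 6 0 0 255" --pt "0 0 0 6 0 0 255"

```text
time_s: 4.7
eef_pos: [0.5743, -0.2102, 0.0914]
eef_rot: [0.706, -0.036, 0.706, 0.036]
wrist_force: [-1.7, 0.6, 6.1]
opening: 0.127
```

```bash
python3 s.py
```

```text
4.7 0.1274579808966712 T [ 0.246  0.244 -0.031] F [-1.7   0.62  6.12] [ 0.5743 -0.2102  0.0914] yaw 95.81 eff6 0.155 q6 -2.217
```

Request:
step_arm --pt "0 0 0 3 0 0 255" --pt "0 0 0 6 0 0 255" --pt "0 0 0 6 0 0 255"

```text
time_s: 5.08
eef_pos: [0.5743, -0.2101, 0.0915]
eef_rot: [0.707, 0.001, 0.707, -0.001]
wrist_force: [-1.4, 1.4, 6.3]
opening: 0.128
```

```bash
python3 s.py
```

```text
5.075 0.12753479410178642 T [ 0.297  0.302 -0.019] F [-1.42  1.42  6.32] [ 0.5743 -0.2101  0.0915] yaw 89.8 eff6 0.155 q6 -2.112
```

Request:
step_arm --pt "0 0 0 3 0 0 255" --pt "0 0 0 6 0 0 255" --pt "0 0 0 6 0 0 255"

```text
time_s: 5.45
eef_pos: [0.5743, -0.21, 0.0915]
eef_rot: [0.706, 0.038, 0.706, -0.038]
wrist_force: [-2.3, 2.4, 6.4]
opening: 0.13
```

```bash
python3 s.py
```

```text
5.45 0.1300322766402056 T [ 0.395  0.245 -0.072] F [-2.35  2.38  6.43] [ 0.5743 -0.21    0.0915] yaw 83.81 eff6 0.155 q6 -2.007
```

Request:
step_arm --pt "0 0 0 3 0 0 255" --pt "0 0 0 6 0 0 255" --pt "0 0 0 6 0 0 255"

```text
time_s: 5.82
eef_pos: [0.5743, -0.2099, 0.0914]
eef_rot: [0.703, 0.075, 0.703, -0.075]
wrist_force: [-1.6, 3.4, 7.1]
opening: 0.128
```

```bash
python3 s.py
```

```text
5.825 0.12799445006949728 T [ 0.318  0.25  -0.021] F [-1.58  3.43  7.08] [ 0.5743 -0.2099  0.0914] yaw 77.81 eff6 0.155 q6 -1.903
```

Request:
step_arm --pt "0 0 0 3 0 0 255" --pt "0 0 0 6 0 0 255" --pt "0 0 0 6 0 0 255"

```text
time_s: 6.2
eef_pos: [0.5743, -0.2098, 0.0914]
eef_rot: [0.698, 0.112, 0.698, -0.112]
wrist_force: [-1.2, 1.8, 5.9]
opening: 0.128
```

```bash
python3 s.py
```

```text
6.2 0.12846926402974695 T [ 0.376  0.279 -0.074] F [-1.16  1.84  5.9 ] [ 0.5743 -0.2098  0.0914] yaw 71.81 eff6 0.155 q6 -1.798
```

Request:
step_arm --pt "0 0 0 3 0 0 255" --pt "0 0 0 6 0 0 255" --pt "0 0 0 6 0 0 255"

```text
time_s: 6.58
eef_pos: [0.5743, -0.2098, 0.0914]
eef_rot: [0.692, 0.148, 0.691, -0.148]
wrist_force: [-1.3, 3.2, 6.5]
opening: 0.133
```

```bash
python3 s.py
```

```text
6.575 0.13271910305593257 T [ 0.384  0.229 -0.002] F [-1.3   3.21  6.48] [ 0.5743 -0.2098  0.0914] yaw 65.81 eff6 0.197 q6 -1.693
```

Request:
step_arm --pt "0 0 0 3 0 0 255" --pt "0 0 0 6 0 0 255" --pt "0 0 0 6 0 0 255"

```text
time_s: 6.95
eef_pos: [0.5744, -0.2097, 0.0915]
eef_rot: [0.683, 0.184, 0.683, -0.184]
wrist_force: [-1.6, 3.0, 6.5]
opening: 0.131
```

```bash
python3 s.py
```

```text
6.95 0.1314883570727673 T [0.452 0.286 0.089] F [-1.6   2.98  6.48] [ 0.5744 -0.2097  0.0915] yaw 59.83 eff6 0.284 q6 -1.589
```

The torque climbs past the bite, from 0.155 to 0.197 to 0.284. I'll finish with small steps toward about 0.36.

Request:
step_arm --pt "0 0 0 2 0 0 255" --pt "0 0 0 4 0 0 255" --pt "0 0 0 4 0 0 255"

```text
time_s: 7.32
eef_pos: [0.5744, -0.2097, 0.0915]
eef_rot: [0.676, 0.208, 0.676, -0.207]
wrist_force: [-1.1, 3.1, 6.6]
opening: 0.129
```

```bash
python3 s.py
```

```text
7.325 0.1286078172628938 T [0.496 0.263 0.268] F [-1.07  3.07  6.61] [ 0.5744 -0.2097  0.0915] yaw 55.85 eff6 0.353 q6 -1.519
```

0.353 N m is inside the snug band (0.33–0.40). I'll let go and go up.

Request:
step_arm --pt "0 0 0 0 0 0 120" --pt "0 0 0 0 0 0 0" --pt "0 0 0 0 0 0 0" --pt "0 0 0 0 0 0 0" --pt "-50 0 0 0 0 0 0" --pt "-110 0 0 0 0 0 0" --pt "-110 0 0 0 0 0 0" --pt "-110 0 0 0 0 0 0"

```text
time_s: 8.32
eef_pos: [0.5738, -0.2101, 0.2004]
eef_rot: [0.676, 0.208, 0.676, -0.208]
wrist_force: [-0.9, 0.3, 0.4]
opening: 1.001
```

```bash
python3 s.py
cat > l.py <<'E'
from w import *
import sys
p,d,W=wrist(sys.argv[1])
hsv=cv2.cvtColor(p,cv2.COLOR_RGB2HSV)
near=np.hypot(W[...,0]-.574,W[...,1]+.209)<.05
y=near&(hsv[...,0]>15)&(hsv[...,0]<35)&(hsv[...,1]>100)&(d>0)
a=y&(W[...,2]>.108)&(W[...,2]<.125)
print(a.sum(),np.median(W[a][:,2]),cv2.minAreaRect(W[a][:,:2].astype(np.float32)*1000))
q=W[a][:,:2]-W[a][:,:2].mean(0);v=np.linalg.svd(q,full_matrices=False)[2];print('wing yaw',np.degrees(np.arctan2(v[0,1],v[0,0])))
b=y&(W[...,2]>.08)&(W[...,2]<.095);print('flange',cv2.minEnclosingCircle(W[b][:,:2].astype(np.float32)*1000))
to(.545,.246,.26)
E
python3 l.py w3
```

```text
8.325 1.000780061346751 T [-0.057 -0.02  -0.027] F [-0.89  0.27  0.43] [ 0.5738 -0.2101  0.2004] yaw 55.82 eff6 -0.0 q6 -1.519
766 0.11770586554953746 ((575.2053833007812, -210.14378356933594), (11.840486526489258, 43.788291931152344), 55.9709358215332)
wing yaw -34.070131719415876
flange ((576.3887329101562, -209.5571746826172), 26.684715270996094)
shift mm [ -60.2  361.2 -279.5]
toolx [-0.002  0.001 -1.   ] jaw yaw 55.81 q6 -1.519
```

Wing yaw went from +17.8° to −34.1°, about 52° clockwise, matching the tool's turn with no slip. The plug axis is at about (0.575, −0.210). Next is the cap.

Request:
step_arm --pt "-60 361 -280 0 0 0 0" --pt "-60 361 -280 0 0 0 0" --pt "-60 361 -280 0 0 0 0" --pt "-60 361 -280 0 0 0 0" --pt "-60 361 -280 0 0 0 0" --pt "-60 361 -280 0 0 0 0" --pt "-60 361 -280 0 0 0 0" --pt "-60 361 -280 0 0 0 0" --pt "-60 361 -280 0 0 0 0" --pt "-60 361 -280 0 0 0 0"

```text
time_s: 9.62
eef_pos: [0.5446, 0.2449, 0.2589]
eef_rot: [0.675, 0.207, 0.677, -0.209]
wrist_force: [0.2, -0.4, 0.2]
opening: 1.0
```

```bash
cat > c.py <<'E'
from w import *
import sys
p,d,W=wrist(sys.argv[1]);print(ctrl.get_obs()['eef_pos'])
near=np.hypot(W[...,0]-.547,W[...,1]-.244)<.05
a=near&(d>0)&(W[...,2]>.054)&(W[...,2]<.068)&(p[...,0]>1.5*p[...,1].astype(int))
print(a.sum(),np.median(W[a][:,2]),cv2.minEnclosingCircle(W[a][:,:2].astype(np.float32)*1000))
k=near&(d>0)&(W[...,2]>.09)&(W[...,2]<.102)
c,_=cv2.minEnclosingCircle(W[k][:,:2].astype(np.float32)*1000);print('knob',k.sum(),np.median(W[k],0),c,_)
to(c[0]/1000,c[1]/1000,.067)
E
python3 c.py w4
```

```text
[0.54489476 0.2445152  0.25926888]
2210 0.06013115805862308 ((547.357666015625, 243.8520965576172), 34.27989196777344)
knob 406 [0.54628036 0.24456006 0.09596029] (546.8203735351562, 243.73919677734375) 12.057405471801758
shift mm [192.3   0.8   2.3]
toolx [-0.002 -0.001 -1.   ] jaw yaw 55.75 q6 -0.749
```

View pics/w4.png

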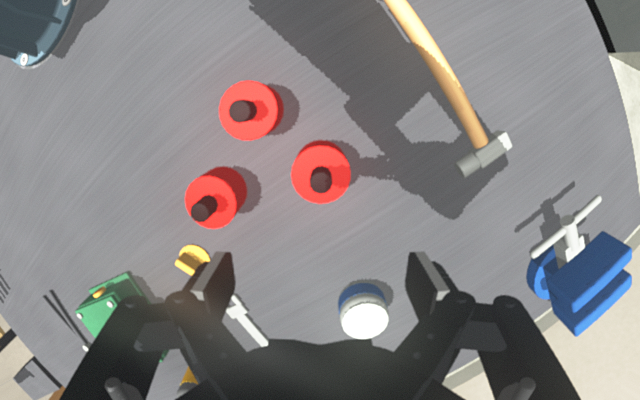

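The target cap is centred at (320,172), with the knob at (320,180). The neighbours at (248,110) and (215,198) and the tin at (363,310) are clear. Descending and gripping the knob.

Request:
step_arm --pt "60 1 2 0 0 0 0" --pt "120 1 2 0 0 0 0" --pt "160 1 2 0 0 0 0" --pt "192 1 2 0 0 0 0" --pt "192 1 2 0 0 0 0" --pt "192 1 2 0 0 0 0" --pt "192 1 2 0 0 0 150" --pt "192 1 2 0 0 0 255" --pt "192 1 2 0 0 0 255" --pt "192 1 2 0 0 0 255"

```text
time_s: 10.92
eef_pos: [0.5476, 0.2456, 0.0691]
eef_rot: [0.676, 0.208, 0.676, -0.208]
wrist_force: [-1.0, -0.4, 2.0]
opening: 0.259
```

Request:
step_arm --pt "0 0 0 0 0 0 255" --pt "0 0 0 0 0 0 255" --pt "0 0 0 0 0 0 255" --pt "-5 0 0 0 0 0 255" --pt "-10 0 0 0 0 0 255" --pt "-10 0 0 0 0 0 255"

```text
time_s: 11.68
eef_pos: [0.5476, 0.2456, 0.079]
eef_rot: [0.676, 0.208, 0.676, -0.208]
wrist_force: [0.4, 0.1, -0.9]
opening: 0.262
```

```bash
python3 s.py
```

```text
11.675 0.26181472597645167 T [-0.072 -0.047  0.031] F [ 0.36  0.07 -0.88] [0.5476 0.2456 0.079 ] yaw 55.82 eff6 0.0 q6 -0.75
```

Request:
step_arm --pt "-30 0 0 0 0 0 255" --pt "-70 0 0 0 0 0 255" --pt "-115 0 0 0 0 0 255" --pt "-155 0 0 0 0 0 255" --pt "-160 0 0 0 0 0 255" --pt "-160 0 0 0 0 0 255"

```text
time_s: 12.42
eef_pos: [0.547, 0.2454, 0.2379]
eef_rot: [0.676, 0.208, 0.676, -0.208]
wrist_force: [-0.4, 0.2, -2.2]
opening: 0.262
```

```bash
python3 s.py; python3 -c "
from t import *
to(.5747,-.210,.239)"
```

```text
12.425 0.26212637847298076 T [-0.038  0.032 -0.03 ] F [-0.4   0.15 -2.15] [0.547  0.2454 0.2379] yaw 55.82 eff6 0.0 q6 -0.75
shift mm [  -1.  -361.2  278.7]
toolx [-0.001 -0.    -1.   ] jaw yaw 55.82 q6 -0.75
```

Request:
step_arm --pt "0 -20 15 0 0 0 255" --pt "0 -58 45 0 0 0 255" --pt "0 -106 82 0 0 0 255" --pt "0 -154 119 0 0 0 255" --pt "0 -202 156 0 0 0 255" --pt "0 -250 193 0 0 0 255" --pt "0 -298 230 0 0 0 255" --pt "0 -336 260 0 0 0 255" --pt "0 -355 274 0 0 0 255" --pt "0 -361 279 0 0 0 255"

```text
time_s: 13.68
eef_pos: [0.5746, -0.2104, 0.2367]
eef_rot: [0.675, 0.209, 0.677, -0.208]
wrist_force: [-0.9, -0.1, -1.4]
opening: 0.265
```

Request:
step_arm --pt "0 0 0 0 0 0 255" --pt "0 0 0 0 0 0 255" --pt "0 0 0 0 0 0 255"

```text
time_s: 14.05
eef_pos: [0.5756, -0.2086, 0.2388]
eef_rot: [0.676, 0.207, 0.676, -0.207]
wrist_force: [0.9, -0.0, -0.5]
opening: 0.26
```

```bash
python3 s.py
python3 - <<'E'
from w import *
p,d,W=wrist('w5')
o=ctrl.get_obs();c=o['eef_pos']
near=np.hypot(W[...,0]-c[0],W[...,1]-c[1])<.06
red=near&(d>0)&(p[...,0]>1.6*p[...,1].astype(int))&(p[...,0]>60)
z=W[...,2]
for lo,hi in((.16,.175),(.175,.19),(.19,.2),(.2,.21),(.222,.232)):
    a=red&(z>lo)&(z<hi);
    if a.sum()>10:print(lo,a.sum(),cv2.minEnclosingCircle(W[a][:,:2].astype(np.float32)*1000))
t=red&(z>.215);print('top z',np.median(W[t][:,2]) if t.any() else 0, 'red z range',np.percentile(z[red],[1,50,99]))
a=red
# fit circle radius 34 to side points
from scipy.optimize import least_squares
nz=np.percentile(z[red],95);s=red&(z<nz-.006)&(z>nz-.05)
f=lambda x:np.hypot(W[s][:,0]-x[0],W[s][:,1]-x[1])-.034
r=least_squares(f,c[:2],loss='soft_l1',f_scale=.001);print('side fit',r.x,s.sum(),np.abs(r.fun).mean())
# top plane
t=red&(z>nz-.003);A=np.c_[W[t][:,:2],np.ones(t.sum())];print('top plane',np.linalg.lstsq(A,z[t],rcond=None)[0][:2],cv2.minEnclosingCircle(W[t][:,:2].astype(np.float32)*1000))
E
```

```text
14.05 0.25964671456551336 T [-0.038  0.026  0.003] F [ 0.87 -0.01 -0.49] [ 0.5756 -0.2086  0.2388] yaw 55.92 eff6 0.004 q6 -1.517
0.16 34 ((554.3167724609375, -194.99420166015625), 21.061241149902344)
0.175 339 ((560.9364624023438, -198.51315307617188), 28.03607749938965)
0.19 263 ((561.1839599609375, -198.50332641601562), 28.162981033325195)
0.2 309 ((561.084228515625, -198.48037719726562), 28.236602783203125)
0.222 5641 ((575.5877685546875, -209.07937622070312), 34.08865737915039)
top z 0.2304447131692772 red z range [0.17865763 0.23027076 0.27149008]
side fit [ 0.58730822 -0.21661951] 7319 0.006529829622386893
top plane [0.43782387 0.44226439] ((582.7701416015625, -203.81597900390625), 33.10190963745117)
```

View pics/w5.png

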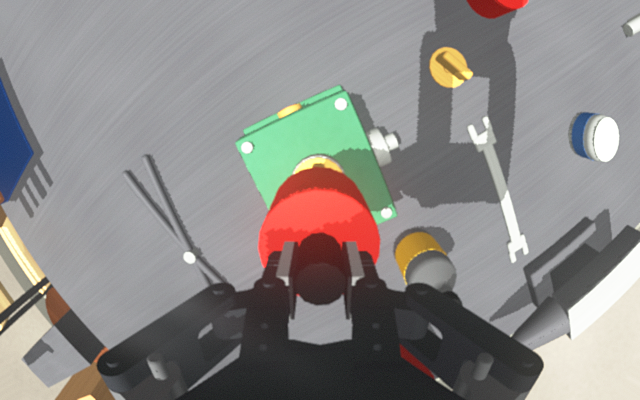

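The held cap's top is at (320,235), upright in the jaws. The plug flange behind it is at (318,165). The cap and TCP are within 1 mm of each other, so I'll settle, re-measure at a lower height, then lower it on.

Request:
step_arm --pt "20 0 0 0 0 0 255" --pt "38 0 0 0 0 0 255" --pt "38 0 0 0 0 0 255" --pt "38 0 0 0 0 0 255" --pt "38 0 0 0 0 0 255"

```text
time_s: 14.72
eef_pos: [0.5758, -0.2102, 0.2013]
eef_rot: [0.676, 0.208, 0.675, -0.208]
wrist_force: [0.2, 1.3, 0.1]
opening: 0.261
```

```bash
cat > k.py <<'E'
from w import *
import sys
p,d,W=wrist(sys.argv[1]);o=ctrl.get_obs();c=o['eef_pos'];z=W[...,2]
t=(np.hypot(W[...,0]-c[0],W[...,1]-c[1])<.05)&(d>0)&(p[...,0]>1.6*p[...,1].astype(int))&(p[...,0]>60)&(abs(z-(c[2]-.009))<.004)
A=np.c_[W[t][:,:2],np.ones(t.sum())];k=cv2.minEnclosingCircle(W[t][:,:2].astype(np.float32)*1000)
print('tcp',c,'cap top',k,np.median(z[t]),'tilt',np.linalg.lstsq(A,z[t],rcond=None)[0][:2])
e=np.array([575.2,-210.1])-k[0];to(c[0]+e[0]/1000,c[1]+e[1]/1000,.0692+.07)
E
python3 k.py w6;python3 s.py
```

```text
tcp [ 0.57573865 -0.21018553  0.20135522] cap top ((575.4677734375, -210.72727966308594), 33.8667106628418) 0.1925929817683012 tilt [ 0.00112127 -0.01549071]
shift mm [62.2  0.4 -0.7]
toolx [ 0.001 -0.001 -1.   ] jaw yaw 55.81 q6 -1.518
14.775 0.26185758142696997 T [ 0.012 -0.019 -0.01 ] F [ 0.29 -0.13 -0.96] [ 0.5757 -0.2102  0.2014] yaw 55.81 eff6 0.0 q6 -1.518
```

Request:
step_arm --pt "10 0 -1 0 0 0 255" --pt "20 0 -1 0 0 0 255" --pt "30 0 -1 0 0 0 255" --pt "38 0 -1 0 0 0 255" --pt "44 0 -1 0 0 0 255" --pt "48 0 -1 0 0 0 255" --pt "52 0 -1 0 0 0 255" --pt "52 0 -1 0 0 0 255"

```text
time_s: 15.78
eef_pos: [0.5744, -0.2093, 0.1484]
eef_rot: [0.676, 0.208, 0.676, -0.208]
wrist_force: [-0.9, 1.0, -0.9]
opening: 0.261
```

```bash
python3 k.py w7;python3 s.py
```

```text
tcp [ 0.57456602 -0.20934436  0.14867911] cap top ((573.8546142578125, -209.66041564941406), 33.79710388183594) 0.13969671596938735 tilt [-0.00021327 -0.01456438]
shift mm [9.5 0.4 1.4]
toolx [ 0. -0. -1.] jaw yaw 55.82 q6 -1.517
15.825 0.2579295797500995 T [ 0.042  0.008 -0.008] F [-0.43  0.14 -1.05] [ 0.5746 -0.2093  0.1487] yaw 55.82 eff6 0.0 q6 -1.517
```

Request:
step_arm --pt "3 0 1 0 0 0 255" --pt "6 0 1 0 0 0 255" --pt "8 0 1 0 0 0 255" --pt "8 0 1 0 0 0 255"

```text
time_s: 16.32
eef_pos: [0.5752, -0.2098, 0.1403]
eef_rot: [0.676, 0.208, 0.676, -0.208]
wrist_force: [-0.3, 0.2, -0.8]
opening: 0.257
```

```bash
python3 s.py
```

```text
16.325 0.25737032792507425 T [-0.033 -0.029  0.028] F [-0.29  0.21 -0.81] [ 0.5752 -0.2098  0.1403] yaw 55.82 eff6 0.0 q6 -1.518
```

Request:
step_arm --pt "1 0 0 0 0 0 255" --pt "1 0 0 0 0 0 255"

```text
time_s: 16.58
eef_pos: [0.5753, -0.2099, 0.1396]
eef_rot: [0.676, 0.208, 0.676, -0.208]
wrist_force: [-0.2, -0.3, -0.9]
opening: 0.259
```

```bash
python3 s.py
```

```text
16.575 0.25916634946069017 T [-0.003  0.038  0.052] F [-0.25 -0.35 -0.94] [ 0.5753 -0.2099  0.1396] yaw 55.82 eff6 -0.0 q6 -1.518
```

Request:
step_arm --pt "0.7 0 0 0 0 0 255" --pt "0.7 0 0 0 0 0 255"

```text
time_s: 16.82
eef_pos: [0.5755, -0.21, 0.1392]
eef_rot: [0.676, 0.208, 0.676, -0.208]
wrist_force: [-0.6, -1.1, 0.2]
opening: 0.266
```

```bash
python3 s.py
```

```text
16.825 0.2658115802335504 T [ 0.089  0.068 -0.012] F [-0.61 -1.14  0.15] [ 0.5755 -0.21    0.1392] yaw 55.82 eff6 0.006 q6 -1.518
```

The rim has touched down: the vertical force went from −0.9 to +0.2 N with TCP z at 0.139. Releasing.

Request:
step_arm --pt "0 0 0 0 0 0 130" --pt "0 0 0 0 0 0 60" --pt "0 0 0 0 0 0 0" --pt "0 0 0 0 0 0 0" --pt "0 0 0 0 0 0 0" --pt "-50 0 0 0 0 0 0" --pt "-110 0 0 0 0 0 0" --pt "-110 0 0 0 0 0 0" --pt "-110 0 0 0 0 0 0" --pt "-110 0 0 0 0 0 0"

```text
time_s: 18.08
eef_pos: [0.5744, -0.2094, 0.2468]
eef_rot: [0.675, 0.208, 0.677, -0.208]
wrist_force: [-0.3, -0.1, -1.0]
opening: 0.998
```

```bash
python3 s.py
python3 - <<'E'
from w import *
p,d,W=wrist('w8');z=W[...,2]
t=(np.hypot(W[...,0]-.5752,W[...,1]+.21)<.05)&(d>0)&(p[...,0]>1.6*p[...,1].astype(int))&(p[...,0]>60)&(abs(z-.13)<.006)
A=np.c_[W[t][:,:2],np.ones(t.sum())]
print('cap top',cv2.minEnclosingCircle(W[t][:,:2].astype(np.float32)*1000),np.median(z[t]),'tilt',np.linalg.lstsq(A,z[t],rcond=None)[0][:2])
p,d,i=grab('scene','scene2')
E
```

```text
18.075 0.9978988529166837 T [-0.048  0.024 -0.043] F [-0.27 -0.09 -1.02] [ 0.5744 -0.2094  0.2468] yaw 55.81 eff6 0.0 q6 -1.518
cap top ((574.991943359375, -211.4351348876953), 33.92378234863281) 0.13007793513403304 tilt [ 0.0046693  -0.00211994]
```

View pics/scene2.png

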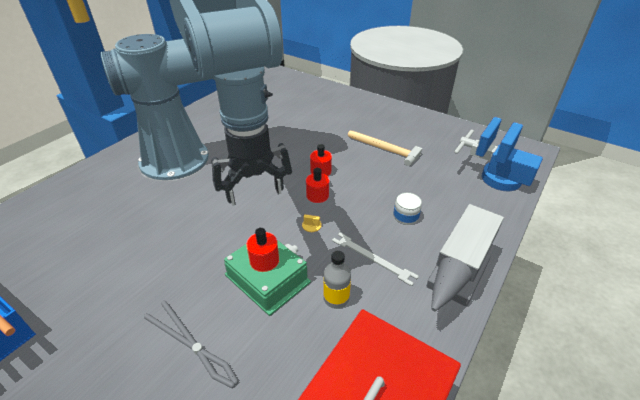

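The cap sits on the case at (263,250) with its top at z = 0.130 (rim at 0.070) and tilt of about 0.005 rad. The bystanders look unmoved and the gripper is clear above, so I'm handing in.

```bash
python3 -c "
from bench import ctrl
print(ctrl.hand_in())"
```

```text
the job is handed in; nothing more can be done
None
```

I tightened the plug to snug, let it go, set the farthest red cap over it, and handed the job in at about 18 s. The hand-in gave no verdict.

- **Plug:** I turned it about 52° clockwise, and the camera showed the wing turning with the tool without slipping. Torque came from the last joint's effort: 0.155 N m while running free, 0.353 N m at release, against a snug band of 0.33 to 0.40 N m. The wrist torque sensor disagreed: it read up to about 0.2 N m lower (−0.05 while running free, +0.27 at release), though it also rose after the bite. I relied on the joint effort because its free-running value matched the stated 0.16 N m drag. I could not measure the seat force itself.
- **Cap:** It went down without touching the plug or boss, and I opened the fingers at first contact with the case, about 1 N. The last wrist picture puts the cap's top at z = 0.130, so the rim is at 0.070. It measured about 1.3 mm off the plug axis with about 0.005 rad of tilt. The gripper was open and clear, about 4 cm above the knob.
- **Bystanders:** In the last scene picture they look where they were; I did not measure them again.

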